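# Size an unmarked locating pin in the hole gauge

### The arm

A 7-joint arm with a two-finger parallel gripper is mounted at the origin on the work surface. World frame = base frame: x ahead of the robot, y to its left, z up, the work surface at z = 0. Lengths are in mm, angles in rad, forces in N, time in s.
With the tool pointing down it reaches from about 350 to 900 mm from the base axis. Payload 7.2 kg.
Tool frame: the origin (TCP) lies on the front face of the gripper's body, between the roots of the fingers; the fingertips stand 73 mm ahead of it and the grasp point (between the pads) lies 54 mm ahead of it; x points along the fingers, y is the direction in which the jaws open and shut, and the axes are right-handed (so a half turn about x gives the same grasp; the last joint's range is limited). The gripper opens to 85 mm and grips with 20 to 120 N. Pads are 22 mm wide; open, the fingers measure 114 mm over their backs; the gripper's body (76 mm by 85 mm) begins 54 mm behind the grasp point. The pads swing forward as they close: fully open they stand 13 mm farther back than shut.
Start: joints at [-1.187, 0.411, -0.013, 1.596, 0.006, 1.134, -0.082], TCP at [272.875, 562.286, 303.897] pointing down, gripper open.
Joint ranges: [-2.95, 2.95], [-0.29, 1.99], [-1.47, 1.44], [0.14, 2.54], [-1.03, 4.17], [0.13, 1.85], [-2.86, 2.86]. Speed limits (rad/s): [2.39, 2.39, 3.01, 3.01, 3.14, 3.14, 3.14].

### API

Orientations are given as a rotation vector (axis times angle).
In Python, from workcell import manip, eyes gives the robot as it stands. The module is installed in compiled form; this text tells all that it offers.
- The arm moves only by the tool apply_moves, never from a script. Its arguments are lists of equal length, an entry for each row: "travel": the shift along the tool's x, y, z in m, a list of three; "roll": the turn about the tool's x in degrees. In form: {"travel": [[x, y, z], ...], "roll": [roll, ...]}. A call has 1 to 12 rows; each row is the pose to reach, as a shift and turn from the pose commanded when the call began, along the tool's axes at that moment; what a row does not reach only later rows make up. A row lasts 1/12 s, in which the tool goes at most 41.7 mm and 7.16 degrees, less where a joint would pass 70% of its speed; a pose out of reach is approached as far as the arm can. A call with a gripper value outside its range is refused whole. "gripper" is the opening, from 0 (shut) to 1 (fully open), set as the call begins (left out, the last holds). The fingers move at their own pace and stop on an object; "newtons" is the grip in N (left out, the last holds). Time passes only in rows, so rows that repeat a pose let the fingers close. It gives the time, the measured TCP pose, the force and the opening at its end, in the units of the state.
- manip.sense(): the state, without advancing time (a new reading comes with each control period).
- eyes.snapshot(name): name is "side" or "top"; returns (picture, depth): 480x640x3 uint8, blue, green, red; 480x640 float32, mm along the optical axis (not along the pixel's ray), 0 where there is no reading.
- eyes.camera_info(name): a dict with "vfov" (degrees; the focal length in pixels is half the picture's height over the tangent of half this angle, whatever the lens; pixels are square), "cx", "cy" (the principal point, pixels), "camera_from_world" (4x4, takes a point from world to camera coordinates). Camera axes: x right, y down, z forward; pixel columns grow to the right and rows downward; lengths in mm; the calibration is good to about 2 mm. A picture is of the moment at which its call begins. camera_info takes no time and is no camera call.
- manip.sign_off(): hands the job in, once; it reports no verdict.
The state is a dict: "t": time; "joint_positions": joint angles; "qvel": joint speeds; "effort": joint torques, N m; "tcp_pos": TCP position; "tool_rot": TCP orientation; "ft_force": force on the tool from outside, world axes, zero at the start; "moment": the same for the moment, N m; "opening": opening from 0.0 (shut) to 1.0 (fully open).
Only numpy, scipy, OpenCV 4.12 (cv2) and the standard library are available. Lean on these libraries where they do the work, as an engineer would, in place of code of your own. Each camera call takes 0.05 s, during which the arm holds its last target. There are 200 camera calls.

### The job

The locating pin in the single stand has lost its size mark: find its size in the hole gauge. Put it first into the biggest hole, then work down the row until a hole refuses it, always pushing gently and never forcing it; then seat it home on its conical shoulder, upright, in the tightest hole that takes it, and let go only once it is down. Leave the two pins in the rack and everything else on the bench alone.

Things in the scene. Friction and masses are not known exactly. Their poses are not given: they have to be found in the camera images.
- gauge: hole gauge fixed to the bench: a level steel plate 74 x 254 x 12 mm on two aluminium feet, its top 72 mm above the bench. Five round through holes lie along its y axis, 38 mm apart, getting smaller towards its -y end. In the tightest hole that takes it a pin stops on its conical shoulder, flange about 2.5 mm above the plate; in looser holes the flange drops onto the plate. Origin: on the bench under the plate's centre; z up
- gauge_hole0 (a point): the biggest hole of the gauge, for a 21 mm shank (22 mm across): centre of its mouth at the plate's upper face; axes as the gauge's
- gauge_hole1 (a point): the second hole of the gauge, for a 18 mm shank (19 mm across): centre of its mouth at the plate's upper face; axes as the gauge's
- gauge_hole2 (a point): the middle hole of the gauge, for a 15 mm shank (16 mm across): centre of its mouth at the plate's upper face; axes as the gauge's
- gauge_hole3 (a point): the fourth hole of the gauge, for a 12 mm shank (13 mm across): centre of its mouth at the plate's upper face; axes as the gauge's
- gauge_hole4 (a point): the smallest hole of the gauge, for a 9 mm shank (10 mm across): centre of its mouth at the plate's upper face; axes as the gauge's
- stand: wooden block 66 x 66 mm, 60 mm tall, fixed, with a single pocket (24 mm across, 50 mm deep) in the middle of its top; one pin hangs in it by its flange, so that the grip stands above the block. Origin: centre of its underside
- rack: wooden block 66 x 170 mm, 60 mm tall, fixed, with three such pockets along its y axis, 52 mm apart; the other two pins hang in the outer ones. Origin: centre of its underside
- pin_a: locating pin, 0.1 to 0.2 kg: a steel shank below a round flange 36 mm across and 6 mm thick, on which stands a dark round grip 24 mm across and 36 mm tall. The three pins look alike but for their shanks, 12, 15 and 18 mm thick; which has which is not told. The top 5 mm of the shank, under the flange, widen by 3.6 mm to a conical shoulder. Origin: centre of the flange's underside; z up along the axis
- pin_a_tip (a point): centre of the flat end of pin_a's shank, 45 mm below the flange's underside; the nose tapers by 4 mm in diameter over its last 3 mm, so that it dips no more than 2 mm into the next hole below the pin's size
- pin_b: another of the three pins, described under pin_a
- pin_b_tip (a point): centre of the flat end of pin_b's shank, 45 mm below the flange's underside; the nose tapers by 4 mm in diameter over its last 3 mm, so that it dips no more than 2 mm into the next hole below the pin's size
- pin_c: another of the three pins, described under pin_a
- pin_c_tip (a point): centre of the flat end of pin_c's shank, 45 mm below the flange's underside; the nose tapers by 4 mm in diameter over its last 3 mm, so that it dips no more than 2 mm into the next hole below the pin's size
- caliper: caliper lying flat, 235 mm long, up to 64 mm wide and 13 mm thick; bystander; origin at its middle on the bench
- tape_roll: pale roll of tape lying flat, 100 mm across, 25 mm tall; bystander; origin at the centre of its underside
- bracket: small aluminium angle bracket, 38 x 38 x 38 mm; bystander; origin at the centre of its underside
- mug: white mug, 80 mm across, 92 mm tall; bystander; origin at the centre of its underside
- screwdriver: black-handled screwdriver, 200 mm long, lying; bystander; origin under its middle
- profile_piece: offcut of slotted aluminium profile, 40 x 40 x 110 mm, lying; bystander; origin at the centre of its underside
- spanner: steel spanner, 180 mm long, lying flat; bystander; origin at its middle
There are look-alikes about, which are no part of the job. Leave any green look-alike of the pin_c alone.

How it is judged:
By the outcome, as a careful person would: the job done as asked, in the order asked, and still so for the second after the job is handed in, with the robot touching nothing.
It also fails if it takes over 54 s, if anything falls off the work surface, if the arm or the gripper's body presses on something with over 40 N, if the wrist force passes 120 N, or if a joint passes its speed limit or range.

## Working session

There is one attempt and no reset: what is moved stays moved. The work goes in short steps, Python scripts to look and compute and a tool call to move; the robot and the scene stay as the last step left them, time stands still between calls to the robot, and variables do not carry over. Pictures are saved under pics/ and viewed, about 8 in all and at most 12, crops included, and the job is handed in when it is done.

Besides the shell and the picture viewer there is one more tool, called after "Emit:" as name(argument=value, ...) on one line, values as JSON. apply_moves: Moves the arm, as the interface text tells. Its arguments: {"type":"object","properties":{"travel":{"type":"array","items":{"type":"array","items":{"type":"number"}}},"roll":{"type":"array","items":{"type":"number"}},"gripper":{"type":"number"},"newtons":{"type":"number"}},"required":["travel","roll"]}

```bash
mkdir -p pics; cat > h.py <<'E'
import numpy as np, cv2
from workcell import manip, eyes
def cam(n):
    c=eyes.camera_info(n); f=240/np.tan(np.radians(c["vfov"])/2); return f,c["cx"],c["cy"],np.array(c["camera_from_world"])
def px2w(n,u,v,d):
    f,cx,cy,T=cam(n); return (np.linalg.inv(T)@[(u-cx)/f*d,(v-cy)/f*d,d,1])[:3]
def px_z(n,u,v,z):
    f,cx,cy,T=cam(n); I=np.linalg.inv(T); o=I[:3,3]; r=I[:3,:3]@[(u-cx)/f,(v-cy)/f,1]
    return o+r*(z-o[2])/r[2]
def w2px(n,p):
    f,cx,cy,T=cam(n); q=T@[*p,1]; return cx+f*q[0]/q[2],cy+f*q[1]/q[2],q[2]
E
python3 - <<'E'
from h import *
for n in("top","side"):
    p,d=eyes.snapshot(n); cv2.imwrite(f"pics/{n}0.png",p); np.save(n+"0",d)
    f,cx,cy,T=cam(n); print(n,f,cx,cy,np.linalg.inv(T).round(3).tolist())
print(manip.sense())
E
```

```text
top 462.34908442566973 314.3044711669134 236.87258250013866 [[0.026, -0.996, 0.083, 481.164], [-0.999, -0.028, -0.021, 29.034], [0.023, -0.083, -0.996, 1058.811], [0.0, 0.0, 0.0, 1.0]]
side 470.1070485751097 318.11552318351477 233.67102606360177 [[0.754, -0.35, 0.556, 26.804], [-0.657, -0.374, 0.655, -622.523], [-0.021, -0.859, -0.512, 564.056], [0.0, 0.0, 0.0, 1.0]]
{'t': 0.1, 'joint_positions': array([-1.18716033,  0.41182408, -0.01271264,  1.59696828,  0.00560321,
        1.13431149, -0.08218801]), 'qvel': array([ 0.00022085, -0.00117144, -0.00128593, -0.00317093,  0.00066202,
       -0.00187868, -0.00063184]), 'effort': array([ 3.26141228e-03, -6.01828694e+01,  6.84501585e-01, -3.00085402e+01,
        1.39918883e-02,  6.48198111e-03, -1.90943624e-06]), 'tcp_pos': array([272.76263771, 561.95242813, 303.13124378]), 'tool_rot': array([ 0.35315163,  1.54183074, -0.35545837]), 'ft_force': array([ 0.39127227, -0.35234448,  0.17589618]), 'moment': array([ 0.0332346 , -0.06907984, -0.00571519]), 'opening': 1.002427656534482}
```

View pics/top0.png

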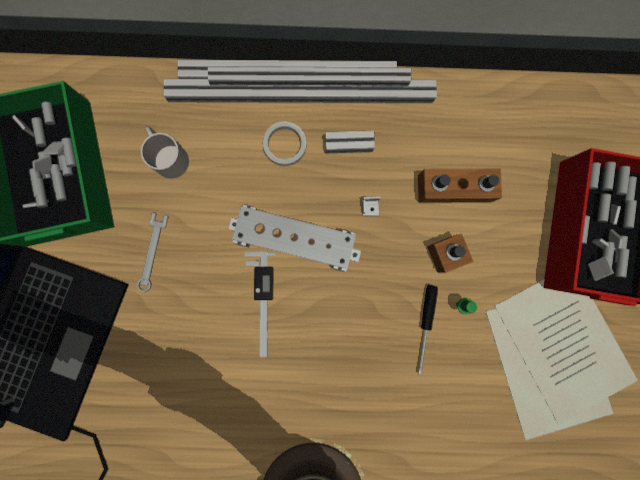

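View pics/side0.png

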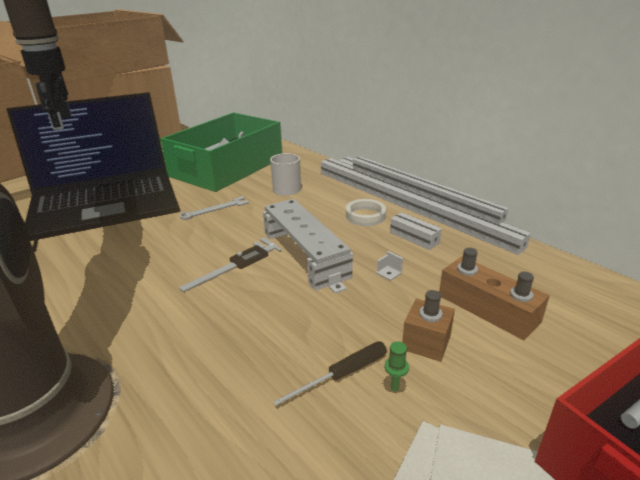

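The top view shows the gauge at about (295,238), with its biggest hole on the left at (260,228). Three dark-gripped things could be the pin: the single stand's pin at (455,252), and the rack pins at (441,183) and (488,182). There is also a green look-alike at (467,306). The single-stand pin at (455,252) fits the task, and I'll confirm it in a crop.

```bash
python3 - <<'E'
from h import *
p=cv2.imread("pics/top0.png")
a=cv2.resize(p[195:285,225:365],None,fx=5,fy=5,interpolation=cv2.INTER_CUBIC)
b=cv2.resize(p[228:278,425:480],None,fx=5,fy=5,interpolation=cv2.INTER_CUBIC)
s=cv2.imread("pics/side0.png"); c=cv2.resize(s[280:365,395:465],None,fx=5*50/85,fy=5*50/85,interpolation=cv2.INTER_CUBIC)
im=np.zeros((450+250,800,3),np.uint8); im[:450,:700]=a; im[450:,:275]=b; c=c[:250]; im[450:450+c.shape[0],300:300+c.shape[1]]=c
im=im[:600+100]; cv2.imwrite("pics/crop1.png",cv2.resize(im,(686,600)))
d=np.load("top0.npy")
for u,v in((245,238),(300,225),(345,240),(455,252),(441,183),(488,182),(440,262)):
    print(u,v,px2w("top",u,v,d[v,u]).round(1))
# holes: blobs in plate, grey vs. coloured
g=cv2.cvtColor(p,cv2.COLOR_BGR2GRAY); 
for u,v in((260,228),(277,232),(294,237),(311,241),(328,246)):
    w=cv2.resize(g[v-8:v+9,u-8:u+9],None,fx=8,fy=8,interpolation=cv2.INTER_CUBIC)
    t=(int(w.min())+int(np.median(w)))/2
    n,l,st,ce=cv2.connectedComponentsWithStats((w<t).astype(np.uint8))
    for i in range(1,n):
        if st[i,4]>200: 
            cu,cv_=u-8+(ce[i][0]+.5)/8-.5,v-8+(ce[i][1]+.5)/8-.5; print(st[i,4]/64,round(cu,2),round(cv_,2),px_z("top",cu,cv_,72).round(1),st[i,:4]/8)
E
```

```text
245 238 [557.2 156.6  71.5]
300 225 [588.3  40.1  72.8]
345 240 [558.8 -57.3  72. ]
455 252 [ 537.7 -284.8  102.3]
441 183 [ 682.8 -255.1  101.8]
488 182 [ 687.7 -354.6  103.3]
440 262 [ 517.8 -267.6   54.4]
42.796875 259.81 229.14 [577.  125.7  72. ] [ 2.625  3.5   10.25  10.5  ]
3.609375 273.97 229.74 [576.6  95.4  72. ] [4.125 4.75  3.125 3.375]
34.546875 277.54 233.86 [568.   87.5  72. ] [4.    5.25  8.625 8.25 ]
34.859375 294.27 237.31 [561.6  51.6  72. ] [5.    4.5   6.875 7.75 ]
29.65625 311.02 241.32 [553.9  15.5  72. ] [5.375 5.625 6.25  6.25 ]
17.453125 328.15 245.74 [545.5 -21.4  72. ] [6.25 5.75 4.75 4.75]
```

View pics/crop1.png

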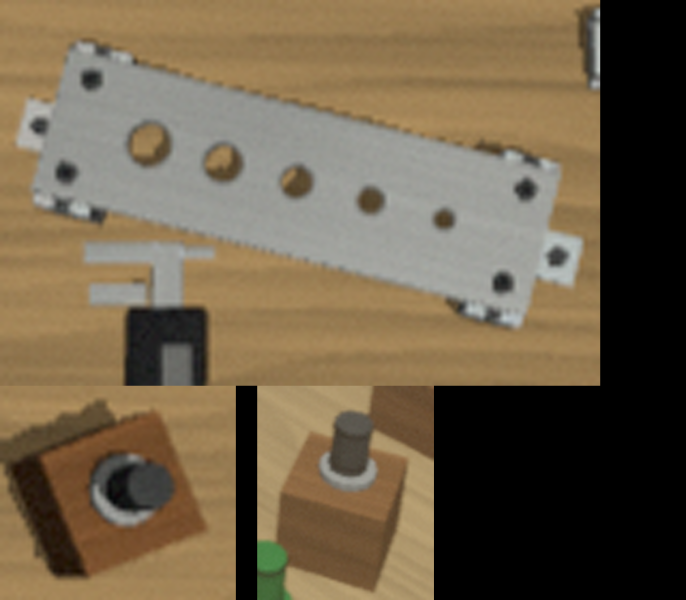

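```bash
cat >> h.py <<'E'
from scipy.spatial.transform import Rotation as R
def rep():
    s=manip.sense(); M=R.from_rotvec(s["tool_rot"]).as_matrix(); return s,M
def to(p):
    s,M=rep(); return (M.T@(np.array(p)-s["tcp_pos"])).round(1)
E
python3 - <<'E'
from h import *
s,M=rep(); print(M.round(4).tolist())
hp=[(259.35,227.9),(276.4,232.3),(293.75,236.8),(311.1,241.3),(328.2,245.5)]
W=np.array([px_z("top",u,v,72)[:2] for u,v in hp]); print(W.round(1))
k=np.array([2,1,0,-1,-2])*38.; c=W.mean(0); d=(k[:,None]*(W-c)).sum(0); print("len",np.linalg.norm(d)/(k@k)); d/=np.linalg.norm(d)
H=c+k[:,None]*d; print("holes",H.round(1).tolist(),"dir",d,np.degrees(np.arctan2(-d[0],d[1])))
np.save("holes",H)
print("flange",px_z("top",454.5,251.6,66),"grip top",px_z("top",459.6,251.2,102),"side grip",px_z("side",432.3,294.7,102))
print("side hole proj",[np.round(w2px("side",[*h,72])[:2],1).tolist() for h in H])
p=px_z("top",454.5,251.6,66); print("to",to([p[0],p[1],304]))
E
```

```text
[[-0.0005, 0.4366, 0.8997], [-0.0014, 0.8997, -0.4366], [-1.0, -0.0015, 0.0001]]
[[579.7 126.8]
 [571.2  90.1]
 [562.6  52.7]
 [554.   15.3]
 [546.  -21.5]]
len 1.002282987698035
holes [[579.6, 126.8], [571.1, 89.7], [562.7, 52.7], [554.3, 15.6], [545.8, -21.4]] dir [0.22198954 0.97504905] -12.825915238171914
flange [ 540.72641171 -295.66284632   66.        ] grip top [ 539.6947776  -294.60356056  102.        ] side grip [ 537.03868667 -293.76385589  102.        ]
side hole proj [[289.1, 210.9], [296.6, 218.0], [304.4, 225.5], [312.8, 233.4], [321.7, 241.9]]
to [ 2.000e-01 -6.546e+02  6.155e+02]
```

Emit:
apply_moves(travel=[[0,-0.655,0.614],[0,-0.655,0.614],[0,-0.655,0.614],[0,-0.655,0.614],[0,-0.655,0.614],[0,-0.655,0.614],[0,-0.655,0.614],[0,-0.655,0.614],[0,-0.655,0.614],[0,-0.655,0.614],[0,-0.655,0.614],[0,-0.655,0.614]], roll=[0,0,0,0,0,0,0,0,0,0,0,0], gripper=1)

```text
t: 1.1
tcp_pos: [421.2, 82.7, 303.9]
tool_rot: [0.355, 1.542, -0.354]
ft_force: [1.1, 0.3, 0.2]
opening: 1.004
```

```bash
python3 -c "
from h import *
s,M=rep();print(s['t'],s['tcp_pos'],s['joint_positions'].round(2),to([539.5,-294.8,210]))"
```

```text
1.1 [421.16333019  82.69901373 303.93577598] [-0.58  0.06  0.29  2.06 -0.02  1.02  0.84] [  93.8 -288.   271.2]
```

Emit:
apply_moves(travel=[[0,-0.288,0.271],[0,-0.288,0.271],[0,-0.288,0.271],[0,-0.288,0.271],[0,-0.288,0.271],[0,-0.288,0.271],[0,-0.288,0.271],[0,-0.288,0.271],[0,-0.288,0.271],[0,-0.288,0.271],[0,-0.288,0.271],[0,-0.288,0.271]], roll=[0,0,0,0,0,0,0,0,0,0,0,0])

```text
t: 2.1
tcp_pos: [538.8, -293.9, 303.0]
tool_rot: [0.356, 1.543, -0.357]
ft_force: [-0.1, 0.3, 0.5]
opening: 1.003
```

```bash
python3 -c "
from h import *
s,M=rep();print(s['t'],s['tcp_pos'],s['joint_positions'].round(2),to([539.5,-294.8,210]),M.round(4).tolist(),s['ft_force'])"
```

```text
2.1 [ 538.79447496 -293.85983804  302.9618146 ] [ 0.03  0.43  0.54  1.65 -0.24  1.13  1.75] [93.  -0.5  1.2] [[-0.0017, 0.4389, 0.8985], [-0.0001, 0.8985, -0.4389], [-1.0, -0.0008, -0.0015]] [-0.07857223  0.26855169  0.5063817 ]
```

Emit:
apply_moves(travel=[[0.04,-0.0005,0.001],[0.08,-0.0005,0.001],[0.11,-0.0005,0.001],[0.13,-0.0005,0.001],[0.145,-0.0005,0.001],[0.155,-0.0005,0.001],[0.161,-0.0005,0.001],[0.161,-0.0005,0.001],[0.161,-0.0005,0.001]], roll=[0,0,0,0,0,0,0,0,0])

```text
t: 2.85
tcp_pos: [540.4, -293.1, 143.5]
tool_rot: [0.354, 1.541, -0.354]
ft_force: [-0.3, 0.6, -0.2]
opening: 0.997
```

```bash
python3 -c "
from h import *
p,d=eyes.snapshot('side');cv2.imwrite('pics/s1.png',cv2.resize(p[190:390,350:550],None,fx=3,fy=3,interpolation=cv2.INTER_CUBIC))
s,M=rep();print(s['t'],s['tcp_pos'],s['ft_force'])"
```

```text
2.9 [ 540.55311902 -293.4448492   143.93377501] [-0.58282632 -0.58981684  0.33955016]
```

View pics/s1.png

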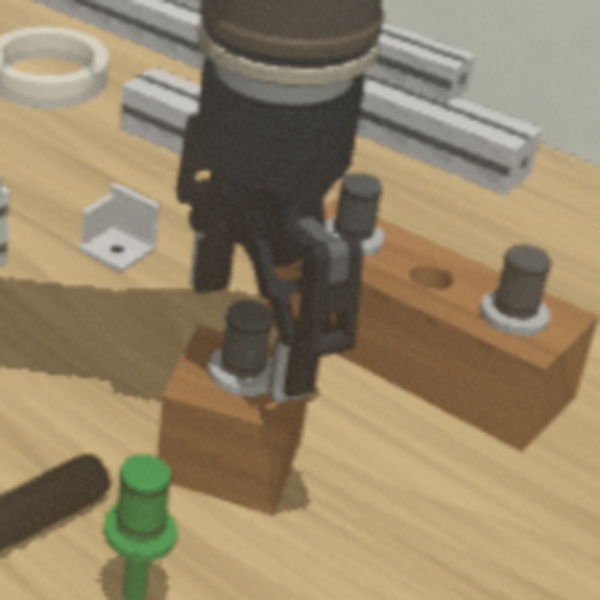

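The pin's grip at crop (248,335) sits midway between the fingertips at (212,285) and (298,390). The green look-alike at (140,500) is clear of them. Closing the gripper.

Emit:
apply_moves(travel=[[0,0,0],[0,0,0],[0,0,0],[0,0,0],[0,0,0],[0,0,0],[0,0,0],[0,0,0]], roll=[0,0,0,0,0,0,0,0], gripper=0, newtons=50)

```text
t: 3.57
tcp_pos: [540.2, -293.6, 143.2]
tool_rot: [0.354, 1.541, -0.354]
ft_force: [-1.6, 0.6, 5.0]
opening: 0.265
```

Emit:
apply_moves(travel=[[-0.01,0,0],[-0.03,0,0],[-0.06,0,0],[-0.085,0,0],[-0.1,0,0],[-0.1,0,0],[-0.1,0,0]], roll=[0,0,0,0,0,0,0])

```text
t: 4.15
tcp_pos: [540.1, -293.5, 243.5]
tool_rot: [0.354, 1.54, -0.354]
ft_force: [-0.9, -0.1, -2.1]
opening: 0.266
```

```bash
python3 -c "
from h import *
H=np.load('holes.npy')
p,d=eyes.snapshot('side');cv2.imwrite('pics/s2.png',cv2.resize(p[150:350,350:550],None,fx=3,fy=3,interpolation=cv2.INTER_CUBIC))
s,M=rep();print(s['t'],s['tcp_pos'],s['ft_force'],s['opening'],M.round(3).tolist(),[to([*h,235]).tolist() for h in H])
q=s['tcp_pos'];print('pred flange underside/tip px',w2px('side',q-[0,0,83.5]),w2px('side',q-[0,0,128.5]))"
```

```text
4.2 [ 539.70069794 -293.06535882  242.28434364] [-0.28871687  0.49603999 -1.76384364] 0.2671188906738977 [[-0.001, 0.436, 0.9], [0.001, 0.9, -0.436], [-1.0, 0.0, -0.001]] [[7.5, 395.2, -147.3], [7.5, 358.1, -138.7], [7.5, 321.1, -130.2], [7.5, 284.1, -121.6], [7.4, 247.1, -113.0]]
pred flange underside/tip px (np.float64(436.89997751281646), np.float64(263.873695537181), np.float64(708.3399910690904)) (np.float64(433.77358837495103), np.float64(287.76855876263375), np.float64(731.3622153110672))
```

View pics/s2.png

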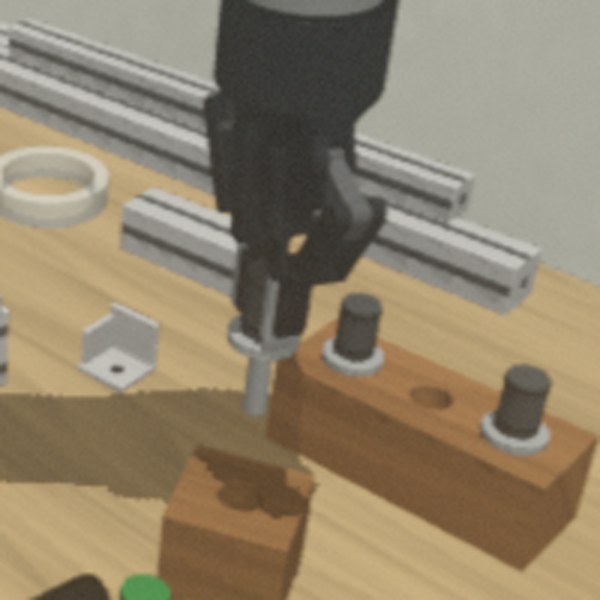

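The crop shows the pin hanging straight, its tip at (255,410), with a shank of about 8.3 px, or roughly 12 mm. The stand is empty. Next is hole 0.

Emit:
apply_moves(travel=[[0,0.395,-0.147],[0,0.395,-0.147],[0,0.395,-0.147],[0,0.395,-0.147],[0,0.395,-0.147],[0,0.395,-0.147],[0,0.395,-0.147],[0,0.395,-0.147],[0,0.395,-0.147],[0,0.395,-0.147],[0,0.395,-0.147],[0,0.395,-0.147]], roll=[0,0,0,0,0,0,0,0,0,0,0,0])

```text
t: 5.2
tcp_pos: [579.0, 130.7, 240.6]
tool_rot: [0.348, 1.546, -0.349]
ft_force: [0.0, -1.6, -1.9]
opening: 0.264
```

Emit:
apply_moves(travel=[[0.01,0,0],[0.02,0,0],[0.024,0,0],[0.024,0,0],[0.024,0,0]], roll=[0,0,0,0,0])

```text
t: 5.62
tcp_pos: [580.0, 124.8, 218.2]
tool_rot: [0.355, 1.542, -0.357]
ft_force: [0.0, -0.3, -1.4]
opening: 0.266
```

```bash
python3 -c "
from h import *
H=np.load('holes.npy')
p,d=eyes.snapshot('side');cv2.imwrite('pics/s3.png',cv2.resize(p[150:270,220:370],None,fx=5,fy=5,interpolation=cv2.INTER_CUBIC))
s,M=rep();print(s['t'],s['tcp_pos'],s['ft_force'],s['opening'],M.round(3).tolist(),[to([*h,215]).tolist() for h in H])
q=s['tcp_pos'];print('pred tip px',w2px('side',q-[0,0,128.5]))"
```

```text
5.6667 [580.30984099 125.08042514 218.74284042] [ 0.2161136  -0.9336547  -1.82736936] 0.26305324755416143 [[-0.0, 0.438, 0.899], [-0.0, 0.899, -0.438], [-1.0, -0.0, -0.0]] [[3.7, 1.2, -1.4], [3.8, -35.8, 7.2], [3.8, -72.8, 15.9], [3.8, -109.8, 24.5], [3.8, -146.8, 33.2]]
pred tip px (np.float64(289.41204444136895), np.float64(203.74882258399722), np.float64(1039.8874178930294))
```

View pics/s3.png

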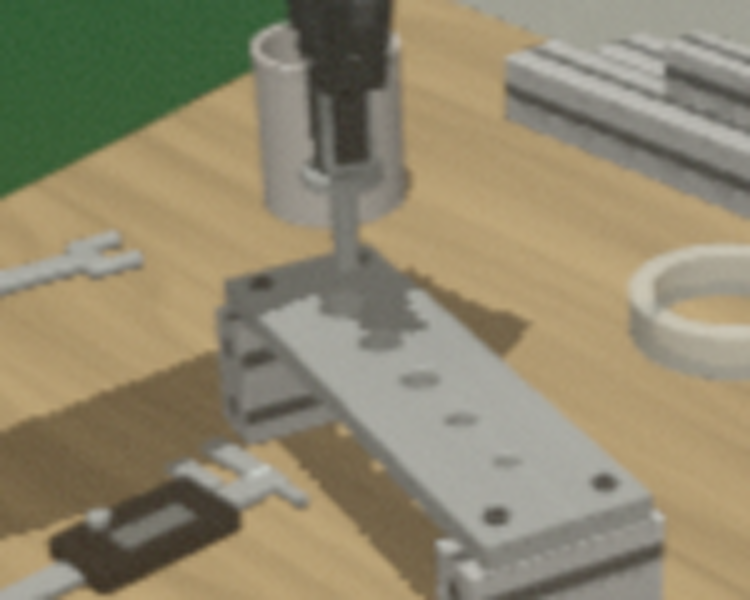

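Tip at crop (347,271) and hole 0 at (342,304). Both agree with my projections to within a pixel. Lowering gently.

Emit:
apply_moves(travel=[[0.004,0.001,-0.0015],[0.012,0.001,-0.0015],[0.018,0.001,-0.0015],[0.024,0.001,-0.0015],[0.03,0.001,-0.0015],[0.036,0.001,-0.0015],[0.042,0.001,-0.0015],[0.048,0.001,-0.0015],[0.053,0.001,-0.0015],[0.053,0.001,-0.0015],[0.053,0.001,-0.0015]], roll=[0,0,0,0,0,0,0,0,0,0,0])

```text
t: 6.58
tcp_pos: [579.2, 127.5, 165.6]
tool_rot: [0.354, 1.542, -0.355]
ft_force: [0.1, -0.2, -1.5]
opening: 0.263
```

Emit:
apply_moves(travel=[[-0.015,0,0],[-0.035,0,0],[-0.05,0,0],[-0.055,0,0],[-0.055,0,0],[-0.055,-0.015,0.0035],[-0.055,-0.03,0.007],[-0.055,-0.037,0.0086],[-0.055,-0.037,0.0086],[-0.055,-0.037,0.0086],[-0.055,-0.037,0.0086],[-0.055,-0.037,0.0086]], roll=[0,0,0,0,0,0,0,0,0,0,0,0])

```text
t: 7.58
tcp_pos: [571.0, 91.3, 220.7]
tool_rot: [0.354, 1.542, -0.353]
ft_force: [-0.8, 0.2, -1.9]
opening: 0.265
```

```bash
python3 -c "
from h import *
H=np.load('holes.npy')
s,M=rep();print(s['t'],s['tcp_pos'],s['ft_force'],to([*H[1],165.5]))"
```

```text
7.5833 [570.95401083  91.28646629 220.70148014] [-0.76092885  0.16814569 -1.86370461] [55.2 -1.3  0.9]
```

Emit:
apply_moves(travel=[[0.008,-0.0008,0.0004],[0.016,-0.0008,0.0004],[0.022,-0.0008,0.0004],[0.028,-0.0008,0.0004],[0.034,-0.0008,0.0004],[0.04,-0.0008,0.0004],[0.046,-0.0008,0.0004],[0.052,-0.0008,0.0004],[0.055,-0.0008,0.0004],[0.055,-0.0008,0.0004],[0.055,-0.0008,0.0004]], roll=[0,0,0,0,0,0,0,0,0,0,0])

```text
t: 8.5
tcp_pos: [570.9, 89.6, 165.8]
tool_rot: [0.354, 1.542, -0.354]
ft_force: [0.4, 0.3, -0.9]
opening: 0.267
```

Emit:
apply_moves(travel=[[-0.015,0,0],[-0.035,0,0],[-0.05,0,0],[-0.055,0,0],[-0.055,0,0],[-0.055,-0.015,0.0035],[-0.055,-0.03,0.007],[-0.055,-0.037,0.0086],[-0.055,-0.037,0.0086],[-0.055,-0.037,0.0086],[-0.055,-0.037,0.0086],[-0.055,-0.037,0.0086]], roll=[0,0,0,0,0,0,0,0,0,0,0,0])

```text
t: 9.5
tcp_pos: [562.5, 53.3, 220.7]
tool_rot: [0.354, 1.542, -0.354]
ft_force: [-0.5, -1.0, -2.3]
opening: 0.27
```

```bash
python3 -c "
from h import *
H=np.load('holes.npy')
for i in range(3): 
  s,M=rep();print(s['t'],s['tcp_pos'],s['ft_force'],to([*H[2],165.5]));
  p,d=eyes.snapshot('side')
cv2.imwrite('pics/s4.png',cv2.resize(p[170:260,240:360],None,fx=6,fy=6,interpolation=cv2.INTER_CUBIC))
print(w2px('side',s['tcp_pos']-[0,0,128.5]))"
```

```text
9.5 [562.54537619  53.28137796 220.67165366] [-0.47842544 -0.98174122 -2.2628436 ] [55.2 -0.5  0.4]
9.55 [562.58390871  53.33262018 220.71693187] [-0.86434282  1.13882501 -1.14572008] [55.2 -0.5  0.4]
9.6 [562.56523382  53.28155835 220.76052064] [-0.00192127 -0.57577002 -1.33426002] [55.3 -0.5  0.4]
(np.float64(303.86175506825475), np.float64(216.97932742221505), np.float64(981.9574692328173))
```

View pics/s4.png

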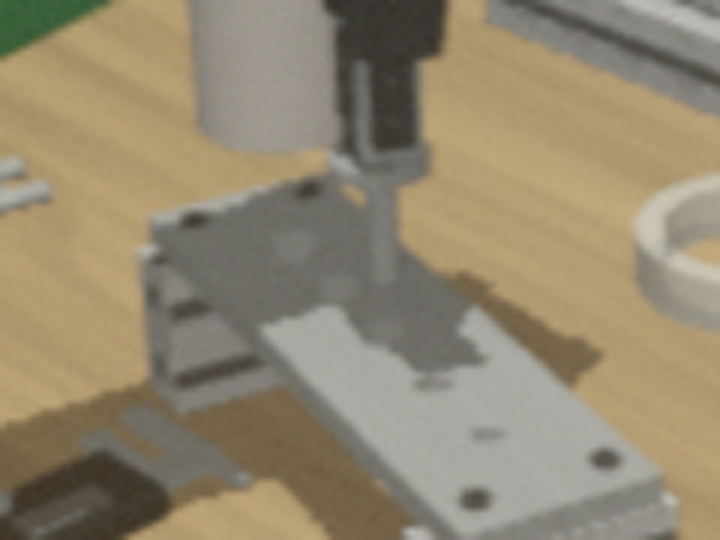

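Tip at crop (384,281), which is image (304,216.8) as predicted. Hole 2 lies just below it at (385,325). Next I'll go into hole 2, then hover over hole 3.

Emit:
apply_moves(travel=[[0.008,-0.0005,0.0004],[0.016,-0.0005,0.0004],[0.02,-0.0005,0.0004],[0.024,-0.0005,0.0004],[0.028,-0.0005,0.0004],[0.034,-0.0005,0.0004],[0.04,-0.0005,0.0004],[0.046,-0.0005,0.0004],[0.052,-0.0005,0.0004],[0.055,-0.0005,0.0004],[0.055,-0.0005,0.0004]], roll=[0,0,0,0,0,0,0,0,0,0,0])

```text
t: 10.57
tcp_pos: [562.3, 52.2, 165.0]
tool_rot: [0.354, 1.543, -0.354]
ft_force: [-0.3, 1.4, -2.2]
opening: 0.267
```

```bash
python3 -c "
from h import *
H=np.load('holes.npy')
s,M=rep();print(s['t'],s['tcp_pos'],s['ft_force'],to([*H[2],165.5]),s['moment'])"
```

```text
10.5667 [562.34768638  52.17543069 165.01874558] [-0.32940955  1.38396138 -2.18112957] [-0.5  0.6  0.1] [ 2.96431938e-01 -7.68434621e-02 -5.59924722e-05]
```

Emit:
apply_moves(travel=[[-0.015,0,0],[-0.03,0,0],[-0.042,0,0],[-0.045,0,0],[-0.045,0,0],[-0.045,-0.015,0.0035],[-0.045,-0.03,0.007],[-0.045,-0.037,0.0088],[-0.045,-0.037,0.0088],[-0.045,-0.037,0.0088],[-0.045,-0.037,0.0088],[-0.045,-0.037,0.0088]], roll=[0,0,0,0,0,0,0,0,0,0,0,0])

```text
t: 11.57
tcp_pos: [554.5, 16.0, 210.7]
tool_rot: [0.354, 1.542, -0.353]
ft_force: [-0.7, -0.3, -1.8]
opening: 0.267
```

```bash
python3 -c "
from h import *
H=np.load('holes.npy')
for i in range(4): 
  s,M=rep();print(s['t'],s['tcp_pos'],s['ft_force'],to([*H[3],200.5]));
  p,d=eyes.snapshot('side')"
```

```text
11.5667 [554.53300616  15.95245491 210.67062647] [-0.71497893 -0.33310057 -1.83027793] [10.2 -0.4 -0.1]
11.6167 [554.52824752  15.82593166 210.71510111] [ 0.26532074  0.76534252 -1.24177872] [10.2 -0.3 -0.1]
11.6667 [554.48589231  15.7185986  210.72441461] [-0.54324933 -0.76407618 -1.53078479] [10.2 -0.2 -0.2]
11.7167 [554.47463107  15.55096205 210.77381325] [ 0.6758605  -1.38791384 -1.32682634] [10.3 -0.  -0.2]
```

Emit:
apply_moves(travel=[[0.005,0,0],[0.009,0,0],[0.0105,0,0],[0.0115,0,0],[0.0125,0,0],[0.0135,0,0],[0.0135,0,0]], roll=[0,0,0,0,0,0,0])

```text
t: 12.35
tcp_pos: [554.5, 15.4, 197.5]
tool_rot: [0.355, 1.542, -0.353]
ft_force: [-0.4, 3.8, 0.5]
opening: 0.268
```

Emit:
apply_moves(travel=[[0,0.0006,-0.0003],[0.001,0.0006,-0.0003],[0.002,0.0006,-0.0003],[0.002,0.0006,-0.0003]], roll=[0,0,0,0])

```text
t: 12.68
tcp_pos: [554.3, 16.1, 195.1]
tool_rot: [0.354, 1.542, -0.354]
ft_force: [-0.4, 3.0, -2.1]
opening: 0.266
```

Emit:
apply_moves(travel=[[0.001,0.0004,-0.0002],[0.003,0.0004,-0.0002],[0.006,0.0004,-0.0002],[0.009,0.0004,-0.0002],[0.009,0.0004,-0.0002]], roll=[0,0,0,0,0])

```text
t: 13.1
tcp_pos: [554.2, 16.3, 185.6]
tool_rot: [0.354, 1.542, -0.354]
ft_force: [0.3, 3.1, -4.2]
opening: 0.265
```

Emit:
apply_moves(travel=[[0.002,0.0003,-0.0001],[0.006,0.0003,-0.0001],[0.01,0.0003,-0.0001],[0.014,0.0003,-0.0001],[0.018,0.0003,-0.0001],[0.02,0.0003,-0.0001],[0.02,0.0003,-0.0001]], roll=[0,0,0,0,0,0,0])

```text
t: 13.68
tcp_pos: [554.2, 16.4, 165.6]
tool_rot: [0.354, 1.542, -0.355]
ft_force: [-0.0, 4.0, -4.1]
opening: 0.268
```

```bash
python3 -c "
from h import *
for i in range(6): 
  s,M=rep();print(s['t'],s['tcp_pos'],s['ft_force'],s['moment'].round(2));
  p,d=eyes.snapshot('side')"
```

```text
13.6833 [554.19745416  16.3773048  165.64133293] [-0.02875188  4.029213   -4.05238888] [1.05 0.02 0.04]
13.7333 [554.1999874   16.37800148 165.84083527] [ 0.07332379  3.98772477 -3.59834003] [1.06 0.08 0.03]
13.7833 [554.19791769  16.39675844 165.98275684] [-0.83959091  3.80238564 -3.52149718] [1.03 0.08 0.01]
13.8333 [554.21580672  16.38104528 166.10882184] [ 0.66497123  4.6879603  -3.57086591] [ 1.09  0.1  -0.01]
13.8833 [554.24315771  16.39862047 166.19277565] [-0.8314181   4.17160289 -3.36251026] [1.07 0.16 0.01]
13.9333 [554.25063452  16.40114921 166.26349037] [-0.59462136  3.46307239 -3.24347207] [ 1.    0.18 -0.02]
```

Emit:
apply_moves(travel=[[-0.015,0,0],[-0.03,0,0],[-0.042,0,0],[-0.045,0,0],[-0.045,0,0],[-0.045,-0.015,0.0035],[-0.045,-0.03,0.007],[-0.045,-0.0368,0.0085],[-0.045,-0.0368,0.0085],[-0.045,-0.0368,0.0085],[-0.045,-0.0368,0.0085],[-0.045,-0.0368,0.0085]], roll=[0,0,0,0,0,0,0,0,0,0,0,0])

```text
t: 14.98
tcp_pos: [546.2, -19.5, 211.2]
tool_rot: [0.354, 1.542, -0.353]
ft_force: [0.5, 0.7, -2.0]
opening: 0.264
```

```bash
python3 -c "
from h import *
H=np.load('holes.npy')
for i in range(5): 
  s,M=rep();print(s['t'],s['tcp_pos'],s['ft_force'],s['moment'].round(2),to([*H[4],200.5]));
  p,d=eyes.snapshot('side')
cv2.imwrite('pics/s5.png',cv2.resize(p[180:280,270:390],None,fx=6,fy=6,interpolation=cv2.INTER_CUBIC))
print(w2px('side',s['tcp_pos']-[0,0,128.5]))"
```

```text
14.9833 [546.1542819  -19.5499704  211.18247808] [ 0.47850924  0.69876267 -2.01661151] [-0.01  0.01 -0.01] [10.7 -1.8  0.5]
15.0333 [546.13187373 -19.58407714 211.18146234] [-0.09216427 -0.17661158 -2.0538094 ] [-0.01  0.01  0.02] [10.7 -1.8  0.5]
15.0833 [546.13810962 -19.72406478 211.26155634] [ 0.09671706  0.18441083 -1.11823804] [-0.02  0.02  0.01] [10.8 -1.7  0.5]
15.1333 [546.09557279 -19.87105049 211.27494022] [-0.82374155  0.42856662 -1.71856508] [ 0.01  0.05 -0.03] [10.8 -1.5  0.4]
15.1833 [546.09158224 -19.99097909 211.3200289 ] [ 0.30501082 -0.20844988 -1.56914351] [ 0.02 -0.01  0.02] [10.8 -1.4  0.4]
(np.float64(321.20777875655887), np.float64(236.91055757774845), np.float64(929.6309810776929))
```

View pics/s5.png

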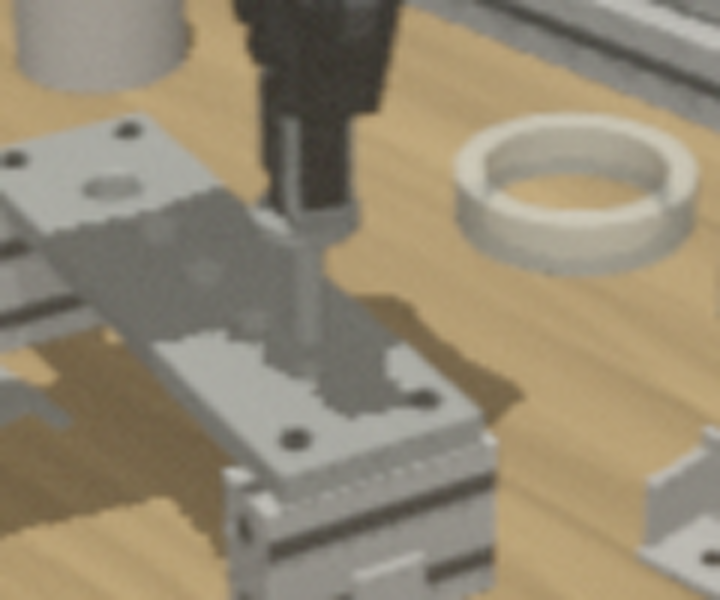

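Tip at crop (308,341), hovering over hole 4, whose expected place is crop (310,371). I'll press down gently in small steps.

Emit:
apply_moves(travel=[[0.005,-0.0002,0],[0.009,-0.0002,0],[0.0105,-0.0002,0],[0.0115,-0.0002,0],[0.0115,-0.0002,0]], roll=[0,0,0,0,0])

```text
t: 15.65
tcp_pos: [545.7, -20.7, 199.5]
tool_rot: [0.354, 1.542, -0.354]
ft_force: [-0.9, 0.2, -1.1]
opening: 0.264
```

Emit:
apply_moves(travel=[[0.0005,0,0],[0.001,0,0],[0.001,0,0]], roll=[0,0,0])

```text
t: 15.9
tcp_pos: [545.9, -20.6, 199.0]
tool_rot: [0.354, 1.542, -0.354]
ft_force: [-0.9, 0.6, -0.6]
opening: 0.268
```

Emit:
apply_moves(travel=[[0.0005,0,0],[0.001,0,0],[0.001,0,0]], roll=[0,0,0])

```text
t: 16.15
tcp_pos: [546.0, -20.4, 198.2]
tool_rot: [0.355, 1.541, -0.354]
ft_force: [-0.5, 1.2, 2.9]
opening: 0.268
```

Emit:
apply_moves(travel=[[0.0005,0,0],[0.001,0,0],[0.001,0,0]], roll=[0,0,0])

```text
t: 16.4
tcp_pos: [546.2, -20.5, 197.8]
tool_rot: [0.355, 1.541, -0.353]
ft_force: [-3.5, 1.9, 10.2]
opening: 0.265
```

Hole 4 refuses the pin: about 10 N with only a 2 mm dip. Going back to hole 3.

Emit:
apply_moves(travel=[[-0.005,0,0],[-0.012,0,0],[-0.013,0,0],[-0.013,0.015,-0.0035],[-0.013,0.03,-0.007],[-0.013,0.037,-0.0087],[-0.013,0.037,-0.0087],[-0.013,0.037,-0.0087],[-0.013,0.037,-0.0087],[-0.013,0.037,-0.0087],[-0.013,0.037,-0.0087]], roll=[0,0,0,0,0,0,0,0,0,0,0])

```text
t: 17.32
tcp_pos: [554.1, 15.5, 209.9]
tool_rot: [0.355, 1.541, -0.355]
ft_force: [-0.6, -0.1, -0.8]
opening: 0.264
```

```bash
python3 -c "
from h import *
for i in range(5): 
  s,M=rep();print(s['t'],s['tcp_pos'],s['ft_force'],s['moment'].round(2),to([554.3,16.9,200.5]));
  p,d=eyes.snapshot('side')"
```

```text
17.3167 [554.11896144  15.49948373 209.92785567] [-0.57162092 -0.10135384 -0.79178145] [-0.01  0.04 -0.01] [ 9.4  1.3 -0.5]
17.3667 [554.13169677  15.62594523 209.91754476] [-0.20318888  0.92011906 -2.41676352] [-0.01 -0.03 -0.01] [ 9.4  1.2 -0.4]
17.4167 [554.1597835   15.813844   209.91236006] [-0.01488818  0.05885024 -1.75165448] [0.04 0.01 0.01] [ 9.4  1.  -0.3]
17.4667 [554.18600681  15.96414923 209.93284204] [-0.19819938  0.74210616 -1.04243171] [-0.02  0.02 -0.06] [ 9.4  0.9 -0.3]
17.5167 [554.19888139  16.08071832 209.91335954] [-0.89006037  0.14584999 -2.52739957] [ 0.   -0.04  0.01] [ 9.4  0.8 -0.3]
```

Emit:
apply_moves(travel=[[0.005,0.0004,-0.0002],[0.009,0.0004,-0.0002],[0.011,0.0004,-0.0002],[0.0125,0.0004,-0.0002],[0.014,0.0004,-0.0002],[0.016,0.0004,-0.0002],[0.019,0.0004,-0.0002],[0.019,0.0004,-0.0002]], roll=[0,0,0,0,0,0,0,0])

```text
t: 18.23
tcp_pos: [554.0, 16.9, 190.3]
tool_rot: [0.354, 1.542, -0.354]
ft_force: [0.9, 0.6, -1.4]
opening: 0.267
```

Emit:
apply_moves(travel=[[0.003,0,0],[0.007,0,0],[0.011,0,0],[0.015,0,0],[0.019,0,0],[0.023,0,0],[0.027,0,0],[0.028,0,0],[0.028,0,0]], roll=[0,0,0,0,0,0,0,0,0])

```text
t: 18.98
tcp_pos: [554.0, 16.8, 162.4]
tool_rot: [0.354, 1.542, -0.355]
ft_force: [-0.0, -0.7, -1.3]
opening: 0.265
```

Emit:
apply_moves(travel=[[0.001,0,0],[0.002,0,0],[0.002,0,0]], roll=[0,0,0])

```text
t: 19.23
tcp_pos: [554.2, 16.9, 160.9]
tool_rot: [0.354, 1.542, -0.354]
ft_force: [0.3, -0.2, -1.4]
opening: 0.265
```

Emit:
apply_moves(travel=[[0.0005,0,0],[0.001,0,0],[0.0015,0,0],[0.0015,0,0]], roll=[0,0,0,0])

```text
t: 19.57
tcp_pos: [554.2, 16.9, 159.3]
tool_rot: [0.354, 1.542, -0.354]
ft_force: [-0.0, 0.5, -2.3]
opening: 0.265
```

Emit:
apply_moves(travel=[[0.0005,0,0],[0.001,0,0],[0.001,0,0]], roll=[0,0,0])

```text
t: 19.82
tcp_pos: [554.2, 17.0, 158.4]
tool_rot: [0.354, 1.542, -0.354]
ft_force: [-1.1, -0.0, -0.8]
opening: 0.269
```

Emit:
apply_moves(travel=[[0.0005,0,0],[0.001,0,0],[0.001,0,0]], roll=[0,0,0])

```text
t: 20.07
tcp_pos: [554.2, 17.0, 157.7]
tool_rot: [0.355, 1.542, -0.354]
ft_force: [-2.4, 1.7, 4.7]
opening: 0.268
```

Emit:
apply_moves(travel=[[0.0005,0,0],[0.001,0,0],[0.001,0,0]], roll=[0,0,0])

```text
t: 20.32
tcp_pos: [554.3, 17.0, 157.4]
tool_rot: [0.355, 1.542, -0.354]
ft_force: [-4.2, 1.3, 11.0]
opening: 0.266
```

```bash
python3 -c "
from h import *
p,d=eyes.snapshot('side');cv2.imwrite('pics/s6.png',cv2.resize(p[180:270,260:380],None,fx=6,fy=6,interpolation=cv2.INTER_CUBIC))
s,M=rep();print(s['t'],s['tcp_pos'],s['ft_force'],s['moment'].round(2),M.round(3).tolist())"
```

```text
20.3667 [554.28716759  17.02272818 157.36020493] [-4.37512445  1.65545013 11.24924293] [ 0.31  1.09 -0.01] [[0.0, 0.436, 0.9], [0.001, 0.9, -0.436], [-1.0, 0.001, -0.0]]
```

View pics/s6.png

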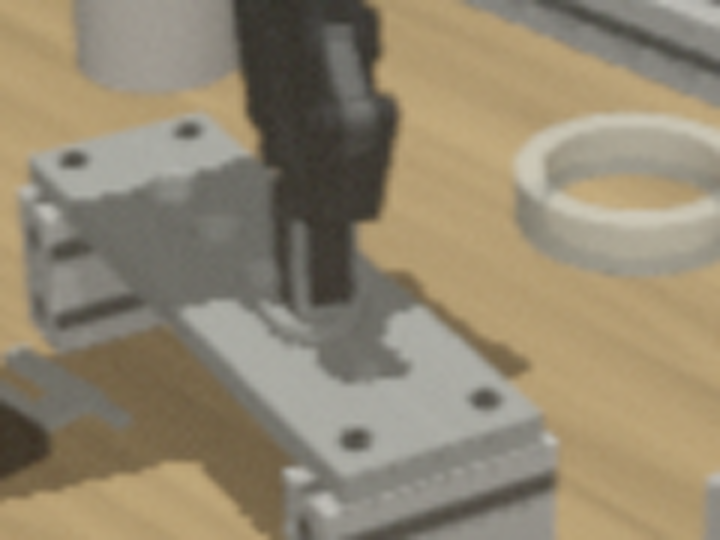

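Flange at crop (315,320), down on the plate over hole 3 with a seating force of about 11 N. I'll ease off the side load and open.

Emit:
apply_moves(travel=[[0,-0.0002,-0.0003],[0,-0.0002,-0.0003],[0,-0.0002,-0.0003]], roll=[0,0,0], newtons=20)

```text
t: 20.62
tcp_pos: [554.1, 17.0, 157.4]
tool_rot: [0.355, 1.541, -0.353]
ft_force: [-3.5, 2.0, 10.3]
opening: 0.267
```

Emit:
apply_moves(travel=[[0,0,0],[0,0,0],[0,0,0],[0,0,0],[0,0,0],[0,0,0]], roll=[0,0,0,0,0,0], gripper=0.75)

```text
t: 21.12
tcp_pos: [553.9, 16.7, 156.3]
tool_rot: [0.354, 1.542, -0.354]
ft_force: [0.1, -0.4, 0.3]
opening: 0.75
```

Emit:
apply_moves(travel=[[-0.005,0,0],[-0.02,0,0],[-0.05,0,0],[-0.08,0,0],[-0.12,0,0],[-0.15,0,0],[-0.15,0.04,0],[-0.15,0.08,0],[-0.15,0.12,0],[-0.15,0.16,0],[-0.15,0.2,0],[-0.15,0.2,0]], roll=[0,0,0,0,0,0,0,0,0,0,0,0])

```text
t: 22.12
tcp_pos: [641.8, 206.8, 305.1]
tool_rot: [0.349, 1.544, -0.344]
ft_force: [-2.3, 1.8, -0.6]
opening: 0.743
```

```bash
python3 -c "
from h import *
p,d=eyes.snapshot('side');a=cv2.resize(p[180:270,260:380],None,fx=5,fy=5,interpolation=cv2.INTER_CUBIC)[:, :400]
q,e=eyes.snapshot('top');b=cv2.resize(q[210:280,270:350],None,fx=5,fy=5,interpolation=cv2.INTER_CUBIC)
im=np.zeros((450,800,3),np.uint8);im[:,:400]=a;im[:350,400:]=b;cv2.imwrite('pics/f.png',im)
s,M=rep();print(s['t'],s['tcp_pos'],s['ft_force'])
u,v,_=w2px('top',[554.2,17,114])
for du in(-1,0,1): print(px2w('top',u+du,v,e[int(round(v)),int(round(u))+du]))
print('grip top proj',u,v,'side',w2px('side',[554.2,17,116.5])[:2])"
```

```text
22.2167 [641.00491843 198.90473127 305.53331387] [ 0.56763995 -1.05557667  0.45502017]
[553.47219347  19.14068699 122.68272597]
[554.06967094  17.02147447 115.68596735]
[553.8078339   15.03744614 119.80782474]
grip top proj 310.6102751857716 239.68044607660252 side (np.float64(311.7356174131172), np.float64(214.0939549462389))
```

View pics/f.png

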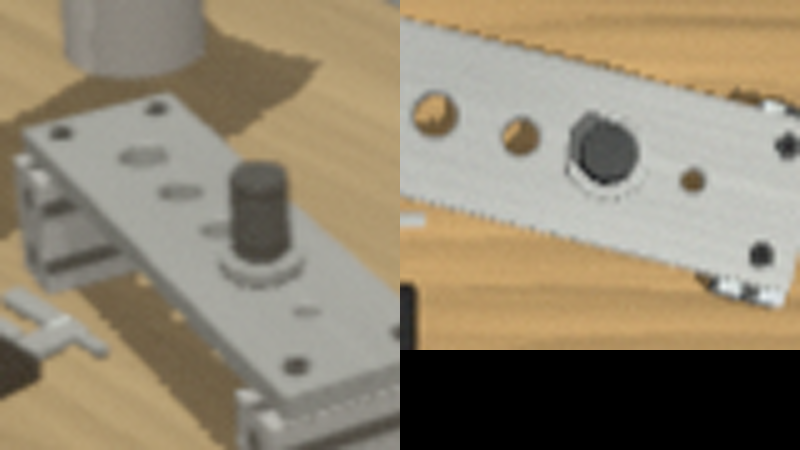

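```bash
python3 -c "
from h import *
D=np.mean([eyes.snapshot('top')[1] for _ in range(8)],0)
f=lambda u,v:np.median([px2w('top',a,b,D[b,a])[2] for a in range(u-2,u+3) for b in range(v-2,v+3)])
print('grip top z',f(311,240),'plate',f(318,252),f(303,230),'rack grip',f(442,183))
print(manip.sign_off())"
```

```text
grip top z 117.37152849851111 plate 73.25386817016386 72.8587725155237 rack grip 102.60816624843142
the job is handed in; nothing more can be done
None
```

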